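# Bring a centrifuge carrier up to weight on a two-pan balance

### The job

The left pan of the balance holds a loaded tube carrier; make the carrier on the right pan weigh the same by adding aluminium balancing plugs from the wooden block, one at a time, until the beam floats with its pointer at rest inside the green band. Press every plug you use firmly straight down until it clicks fully home, its collar flat on the carrier, but never lean on the delicate balance with more than about 20 newtons. Leave spare plugs standing in the block and do not disturb the other things on the bench.

Things in the scene. Friction and masses are not known exactly. Their poses are not given: they have to be found in the camera images.
- beam (a joint): tilt of the balance beam in rad: 0 = level, positive = right pan (-y of the balance) low, negative = left pan low; stops at -0.12 and, adjustable, somewhere from +0.055 to +0.16. It starts with the left pan low. The beam is sprung, so the tilt shows the difference in weight: one plug more on the right changes it by about +0.06 (until a stop is reached). It comes to rest in about 1 s
- balance: balance base, grey, fixed, 120 x 320 mm, 22 mm high; origin under its middle on the bench, +x away from the robot, +y towards the left pan (the beam lies along y). Round steel pans, 140 mm across, 130 mm left and right of the middle; at the middle a mast with a white scale plate, 62 mm wide along y, up to 204 mm high
- pointer_tip (a point): tip of the thin red upright pointer on the beam, 117 mm above the pivot, 195 mm above the bench when level. It leans towards the heavier pan in front of the white scale plate, whose 10.5 mm wide green band marks tilts of -0.045 to +0.045
- stop_post: adjustable stop on the base under the right end of the lower beam, 110 mm right of the middle: brass ring 20 mm across with a screw and a black rubber tip; origin at the ring's foot. The screw is set differently each time, so the right pan, pushed down, comes to rest anywhere from 7 to 21 mm below level; the rubber then gives about 1 mm for every 14 N
- lower_beam: lower of the two parallel aluminium beams of the balance, 256 mm long, 42 mm above the bench; its right end comes down on the stop; origin at its middle
- carrier: grey tube carrier with a blue stripe, fixed on the right pan, 132 (x) x 46 (y) x 46 mm high; origin under its middle. It stays upright and moves up and down with the pan: top about 144 mm above the bench with the beam level, up to 16 mm higher or 21 mm lower with the tilt. A light push sinks the pan to its lower stop before a plug starts to go in
- socket0 (a point): centre of the mouth of the well nearest the robot, on the carrier's top face. Wells: round, 18 mm across, 42 mm deep, 42 mm apart along the carrier's x. In each a sprung orange roller stands out of the +y wall, 14 mm below the mouth: the shank slides in to 5 mm from home, then its ridge must be pushed past the roller (about 6 to 10 N) and clicks home
- socket1 (a point): the same, middle well
- socket2 (a point): the same, well farthest from the robot
- sample_carrier: grey carrier with a red stripe and three capped sample tubes, fixed on the left pan; 132 x 46 x 46 mm, tubes stand 43 mm above it; its weight is not known: one or two plugs (about 60 g each) balance it
- plug_block: fixed wooden block, 52 (x) x 156 (y) x 46 mm high, with three loose-fitting holes (20 mm) 50 mm apart along y, in which the plugs hang by their collars; origin under its middle, z up
- plug0: aluminium balancing plug, about 60 g; origin at the centre of its collar's underside, z up along its axis. Below: shank 12 to 17 mm across, 40 mm long, tapered foot, ridge and groove. Above: collar 28 mm across, 5 mm thick, then a dark round grip 19 mm across, 24 mm high (top 29 mm above the origin). Home: collar on the carrier's top, origin at the mouth
- plug1: a second plug, the same
- plug2: a third plug, the same
- stain_jar: bystander: violet staining jar with a black lid, 56 mm across, 115 mm high, loose; origin under its middle
- orange_cup: bystander: specimen cup with an orange lid, 60 mm across, 64 mm high, loose; origin under its middle

How it is judged (in metres and radians):
On the way:
1. a first plug is pressed fully home in a well of the right carrier (((distance between plug0 and socket0 below 0.003 m or distance between plug0 and socket1 below 0.003 m or distance between plug0 and socket2 below 0.003 m) or (distance between plug1 and socket0 below 0.003 m or distance between plug1 and socket1 below 0.003 m or distance between plug1 and socket2 below 0.003 m) or (distance between plug2 and socket0 below 0.003 m or distance between plug2 and socket1 below 0.003 m or distance between plug2 and socket2 below 0.003 m))), for 0.2 s.
At the end, for the whole second after the job is handed in: The beam is at rest within 0.045 rad of level (pointer in the green band); at least one plug is in the right carrier; each plug is either fully home in a well (its collar's underside within 3 mm of the well's mouth point) or upright in its hole of the wooden block (((distance between plug0 and socket0 below 0.003 m or distance between plug0 and socket1 below 0.003 m or distance between plug0 and socket2 below 0.003 m) or (distance between plug1 and socket0 below 0.003 m or distance between plug1 and socket1 below 0.003 m or distance between plug1 and socket2 below 0.003 m) or (distance between plug2 and socket0 below 0.003 m or distance between plug2 and socket1 below 0.003 m or distance between plug2 and socket2 below 0.003 m)) and ((distance between plug0 and socket0 below 0.003 m or distance between plug0 and socket1 below 0.003 m or distance between plug0 and socket2 below 0.003 m) or (horizontal distance between plug0 and plug_block below 0.06 m and z of plug0 in the frame of plug_block between 0.043 and 0.05 m and angle between plug0's own z axis and vertical below 0.3 rad)) and ((distance between plug1 and socket0 below 0.003 m or distance between plug1 and socket1 below 0.003 m or distance between plug1 and socket2 below 0.003 m) or (horizontal distance between plug1 and plug_block below 0.06 m and z of plug1 in the frame of plug_block between 0.043 and 0.05 m and angle between plug1's own z axis and vertical below 0.3 rad)) and ((distance between plug2 and socket0 below 0.003 m or distance between plug2 and socket1 below 0.003 m or distance between plug2 and socket2 below 0.003 m) or (horizontal distance between plug2 and plug_block below 0.06 m and z of plug2 in the frame of plug_block between 0.043 and 0.05 m and angle between plug2's own z axis and vertical below 0.3 rad)) and value of joint beam between -0.045 and 0.045 rad and velocity of joint beam between -0.05 and 0.05 rad/s); the robot touches nothing.
It fails at once if the balance is overloaded: the beam is pressed on its right-hand stop with more than 22 N (contact force between stop_post and lower_beam above 22 N).
It fails at once if the robot itself knocks or presses on the balance with more than 22 N (contact force between any of the arm, the fingers and balance above 22 N).
It fails at once if a bystander (stain jar, specimen cup) is pushed more than 30 mm or knocked over (distance of any of stain_jar, orange_cup from where it was at the start of the episode above 0.03 m or angle between any of stain_jar, orange_cup's own z axis and vertical above 0.4 rad).
It also fails if it takes over 67 s, if anything falls off the work surface, if the arm or the gripper's body presses on something with over 40 N, if the wrist force passes 120 N, or if a joint passes its speed limit or range.

### The arm

A 6-joint arm with a two-finger parallel gripper is mounted at the origin on a cart in front of the work surface, level with it; the furniture and walls round the work are solid. World frame = base frame: x ahead of the robot, y to its left, z up, the work surface at z = 0. Lengths are in mm, angles in degrees, forces in N, time in s.
With the tool pointing down it reaches from about 325 to 925 mm from the base axis. Payload 3.1 kg.
Tool frame: the origin (TCP) lies on the centre line of the jaws, within the pads' length; the fingertips stand 22 mm ahead of it and the grasp point (between the pads) lies 3 mm ahead of it; z points along the fingers, y is the direction in which the jaws open and shut (so a half turn about z gives the same grasp; the last joint's range is limited). The gripper opens to 85 mm and grips with 20 to 120 N. Pads are 22 mm wide; open, the fingers measure 114 mm over their backs; the gripper's body (76 mm by 85 mm) begins 54 mm behind the grasp point. The pads swing forward as they close: fully open they stand 13 mm farther back than shut.
Start: joints at [-72.261, 12.427, 92.441, -0, 75.132, -6.429], TCP at [255.899, -570.224, 253.3] pointing down, gripper open.
Joint ranges: [-157.48, 157.48], [-44.54, 120.13], [17.64, 146.25], [-64.5, 244.5], [7.68, 150.69], [-147.95, 147.95]. Speed limits (degrees/s): [159.86, 159.86, 180, 180, 180, 180].

### API

Orientations are given as a 3x3 rotation matrix whose columns are the frame's x, y, z axes.
In Python, from workcell import bot, get_image, ticket, regions_of, pinpoint gives the robot as it stands. The module is installed in compiled form; this text tells all that it offers.
- The arm moves only by the shell command python3 -m handwheel 'ROWS' [FORCE]. ROWS is JSON, a list of rows, each an object of numbers: "dx", "dy", "dz": the shift along the tool's x, y, z in cm; "roll": the turn about the tool's z in rad; "fingers": the gripper's target within -1 to 1 (shut at 1, half-way at 0, fully open at -1). A call has 1 to 12 rows; each row shifts and turns the commanded pose from where the row before left it, along the tool's axes as they then stand; what a row does not reach is not made up. A row lasts 1/8 s, in which the tool goes at most 62.5 mm and 10.7 degrees, less where a joint would pass 70% of its speed; a pose out of reach is approached as far as the arm can. A call is refused whole if a number of a shift passes 6.25 or a number of a turn 0.188, either way. A call with a gripper value outside its range is refused whole. The fingers move at their own pace and stop on an object; FORCE is the grip in N (left out, the last holds). Time passes only in rows, so rows that do not move let the fingers close. It gives the time, the measured TCP pose, the force and the opening at its end, in the units of the state.
- bot.state(): the state, without advancing time (a new reading comes with each control period).
- get_image(name): name is "side" or "top"; returns a dict with "img" (384x512x3 uint8, red, green, blue), "range_z" (384x512 float32, mm along the optical axis (not along the pixel's ray), 0 where there is no reading), "intrinsics" (3x3 intrinsics, pixels), "rvec" (rotation vector, rad) and "tvec" (3), from world to camera coordinates, as OpenCV has them. Camera axes: x right, y down, z forward; pixel columns grow to the right and rows downward; lengths in mm; the calibration is good to about 2 mm. A picture is of the moment at which its call begins.
- ticket.sign_off(): hands the job in, once; it reports no verdict.
Trained networks look in the newest picture that a camera, given by its name, has taken for a name from the list of things; names that differ only in an ending like _2 or _b are one class to them, and where a whole thing is asked for, a point or a joint stands for the part that bears it (a point fixed in the world has none). Each returns a list of dicts, best first, with "confidence" (0 to 1); they miss things now and then, are a little off and sometimes report something else, mostly with a low value. They report only what shows in the picture. A call takes as long as a camera call.
- regions_of(target, camera): "pixels" (384x512 bool, what is visible of it) and "at" ([column, row] in pixels, amid what is visible of it).
- pinpoint(target, camera): "at" ([column, row] in pixels: a listed point, or the origin of a listed thing).
The state is a dict: "time_s": time; "qpos": joint angles; "qd": joint speeds; "joint_torque": joint torques, N m; "ee_pos": TCP position; "orientation": TCP orientation; "contact_force": force on the tool from outside, world axes, zero at the start; "wrist_torque": the same for the moment, N m; "gripper_width": finger opening in mm.
Only numpy, scipy, OpenCV 4.12 (cv2) and the standard library are available. Lean on these libraries where they do the work, as an engineer would, in place of code of your own. Each camera call takes 0.05 s, during which the arm holds its last target. There are 200 camera calls.

## Working session

There is one attempt and no reset: what is moved stays moved. The work goes in short steps, Python scripts to look and compute and a shell command to move; the robot and the scene stay as the last step left them, time stands still between calls to the robot, and variables do not carry over. Pictures are saved under pics/ and viewed, about 8 in all and at most 12, crops included, and the job is handed in when it is done.

```bash
mkdir -p pics; cat > h.py <<'E'
import numpy as np, cv2
from workcell import bot, get_image, ticket, regions_of, pinpoint
def cam(n):
    d=get_image(n); d['R']=cv2.Rodrigues(np.array(d['rvec'],float))[0]; d['t']=np.array(d['tvec'],float).ravel(); d['K']=np.array(d['intrinsics'],float); return d
def ray(d,uv):
    r=d['R'].T@np.linalg.inv(d['K'])@np.array([uv[0],uv[1],1.]); return -d['R'].T@d['t'], r
def at_z(d,uv,z):
    c,r=ray(d,uv); return c+r*(z-c[2])/r[2]
def cloud(d):
    v,u=np.mgrid[0:384,0:512]; Z=d['range_z']
    P=np.stack([u*Z,v*Z,Z],-1)@np.linalg.inv(d['K']).T
    W=(P-d['t'])@d['R']; W[Z<=0]=np.nan; return W
def proj(d,p):
    q=d['K']@(d['R']@np.array(p,float)+d['t']); return q[:2]/q[2]
E
python3 - <<'E'
from h import *
np.set_printoptions(precision=1,suppress=True)
s=bot.state(); print(s['time_s'],s['ee_pos'],s['orientation'],s['gripper_width'],s['contact_force'])
for n in('top','side'):
    d=cam(n); W=cloud(d); cv2.imwrite(f'pics/{n}0.png',d['img'][:,:,::-1]); print(n,'campos',ray(d,(0,0))[0])
    for t in['balance','carrier','sample_carrier','plug_block','plug0','stain_jar','orange_cup','stop_post']:
        for r in regions_of(t,n)[:3 if t=='plug0' else 1]:
            P=W[r['pixels']]; P=P[~np.isnan(P[:,0])]
            if len(P): 
                zt=np.percentile(P[:,2],98); T=P[P[:,2]>zt-5]
                print(t,round(r['confidence'],2),np.array(r['at']),len(P),'ztop',zt,'topmed',np.median(T,0),'min',np.percentile(T,3,axis=0),'max',np.percentile(T,97,axis=0))
    for t in['socket0','socket1','socket2','pointer_tip','plug0','plug1','plug2','plug_block','carrier','balance']:
        for r in pinpoint(t,n)[:3 if t[:5] =='plug0'else 1]: print(t,round(r['confidence'],2),np.array(r['at']), at_z(d,r['at'],{'s':155,'p':46,'c':110,'b':0}[t[0]]))
print(bot.state()['time_s'])
E
```

```text
0.0 [ 255.6 -569.5  252. ] [[ 0.9  0.4 -0. ]
 [ 0.4 -0.9  0. ]
 [ 0.  -0.  -1. ]] 85.65837365650296 [-0.1  0.6 -0.4]
top campos [ 434.9  -54.2 1451. ]
balance 0.75 [205.8 211.8] 5201 ztop 177.06477292348586 topmed [565.7  97.3 180.2] min [493.6  46.8 173.4] max [585.1 206.4 206.8]
carrier 0.65 [246.3 204.6] 825 ztop 158.5641021101026 topmed [571.5 -60.  155.5] min [512.3 -80.7 153.7] max [633.3 -33.7 159.4]
sample_carrier 0.56 [155.2 215.9] 881 ztop 179.6989124574738 topmed [539.4 198.4 178.6] min [493.6 188.5 174.7] max [585.2 209.3 182.9]
plug_block 0.58 [313.9 225.6] 721 ztop 55.534282314672524 topmed [ 517.1 -282.5   51.9] min [ 495.  -349.4   50.6] max [ 539.1 -207.3   78.2]
plug0 0.46 [331.9 225.2] 77 ztop 78.49052820509569 topmed [ 519.  -329.    75.8] min [ 512.6 -338.3   73.9] max [ 528.  -323.1   78.9]
plug0 0.39 [300.5 230. ] 66 ztop 80.37818107159364 topmed [ 512.2 -230.    77.1] min [ 506.1 -236.4   75.5] max [ 521.4 -223.9   81. ]
stain_jar 0.72 [199.5 148.9] 365 ztop 115.54713906993656 topmed [757.8  92.9 114.7] min [751.2  87.  111.2] max [765.9  99.7 119.7]
orange_cu
[... 1939 characters left out ...]
 max [ 711.8 -238.    64.8]
stop_post 0.47 [211.7 311.6] 153 ztop 75.35132822848828 topmed [ 517.2 -332.1   73.5] min [ 509.8 -338.    71. ] max [ 524.2 -323.2   75.6]
socket0 0.74 [222.1 189.4] [526.  -68.6 155. ]
socket1 0.74 [222.1 189.4] [526.  -68.6 155. ]
socket2 0.74 [222.1 189.4] [526.  -68.6 155. ]
pointer_tip 0.69 [237.6 142.1] [542.8 323.3  46. ]
plug0 0.75 [210.7 311.1] [ 511.6 -325.5   46. ]
plug0 0.73 [242.3 222. ] [568.4 -64.9  46. ]
plug0 0.56 [212.3 293.6] [ 511.2 -282.9   46. ]
plug1 0.75 [210.7 311.1] [ 511.6 -325.5   46. ]
plug2 0.75 [210.7 311.1] [ 511.6 -325.5   46. ]
plug_block 0.76 [216.9 302.4] [ 522.5 -305.    46. ]
carrier 0.93 [241.4 198.2] [568.7 -47.7 110. ]
1.9
```

```bash
python3 - <<'E'
import cv2,numpy as np
a=cv2.imread('pics/top0.png')[130:260,130:350]; b=cv2.imread('pics/side0.png')[120:330,130:350]
a=cv2.resize(a,None,fx=1.8,fy=1.8,interpolation=2); b=cv2.resize(b,None,fx=1.8,fy=1.8,interpolation=2)
c=np.zeros((378,800,3),np.uint8); c[:a.shape[0],:396]=a; c[:,400:796]=b[:378]; cv2.imwrite('pics/c0.png',c)
E
```

```text
(no output)
```

View pics/c0.png

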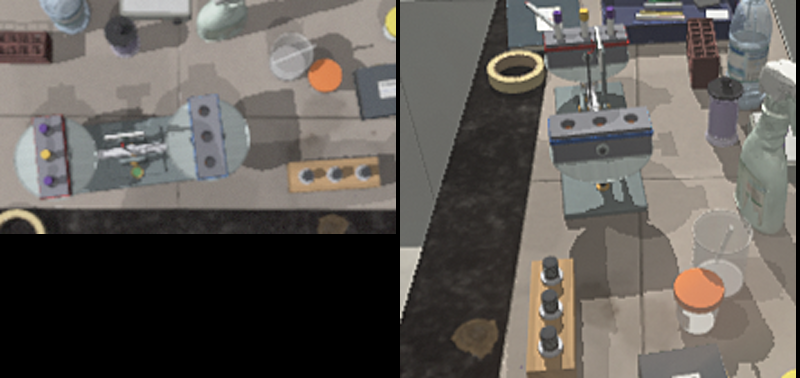

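```bash
cat > wells.py <<'E'
from h import *
def dark_blobs(d,px,thr=0.55,amin=8):
    """wells = dark blobs inside the (hole-filled) top-face region; subpixel by 4x upsample"""
    g=cv2.cvtColor(d['img'],cv2.COLOR_RGB2GRAY)
    x,y,w,h=cv2.boundingRect(px.astype(np.uint8)); x-=2;y-=2;w+=4;h+=4
    k=4; G=cv2.resize(g[y:y+h,x:x+w],None,fx=k,fy=k,interpolation=cv2.INTER_CUBIC)
    M=cv2.resize(px[y:y+h,x:x+w].astype(np.uint8),None,fx=k,fy=k,interpolation=0)
    M=cv2.morphologyEx(M,cv2.MORPH_CLOSE,np.ones((9*k//2,)*2,np.uint8))
    B=((G<thr*np.median(G[M>0]))&(M>0)).astype(np.uint8)
    n,_,st,c=cv2.connectedComponentsWithStats(B)
    return [(((c[i][0]+.5)/k-.5+x),((c[i][1]+.5)/k-.5+y),st[i][4]/k/k,st[i][2]/k,st[i][3]/k) for i in range(1,n) if st[i][4]/k/k>amin]
E
python3 - <<'E'
from wells import *
np.set_printoptions(precision=1,suppress=True)
for n,zc in(('top',155),('side',153)):
    d=cam(n); W=cloud(d); np.savez(f'{n}.npz',**{k:d[k] for k in('img','range_z','R','t','K')})
    px=regions_of('carrier',n)[0]['pixels']
    # top face: horizontal points near top
    P=W[...,2]; top=px&(P>142 if n=='side' else px)
    f=lambda m:cv2.minAreaRect(W[m&~np.isnan(P)][:,:2].astype(np.float32))
    print(n,'carrier rect',f(top)); m=top&~np.isnan(P); print('z med',np.median(P[m]))
    for b in dark_blobs(d,px): print('blob',np.array(b),at_z(d,b[:2],zc))
    bl=regions_of('plug_block',n)[0]['pixels']; bb=bl&(P>38); print('block rect',f(bb),np.median(P[bb]))
    for r in regions_of('plug0',n)[:4]:
        m=r['pixels']&(P>(72 if n=='top' else 67)); Q=W[m]; print('plug',r['confidence'],r['at'],len(Q),np.median(Q,0),cv2.minAreaRect(Q[:,:2].astype(np.float32))[:2])
print(bot.state()['time_s'])
E
```

```text
top carrier rect ((582.0650024414062, -56.50111389160156), (158.68649291992188, 57.2720832824707), 11.039862632751465)
z med 152.5063723537122
block rect ((516.6131591796875, -280.9510192871094), (52.06002426147461, 156.7422332763672), 3.799401044845581) 46.81510240761321
plug 0.51 [316.1, 223.1] 26 [ 518.4 -280.1   76.2] ((517.1702880859375, -281.0149230957031), (15.563265800476074, 15.489585876464844))
side carrier rect ((568.5155029296875, -57.69878387451172), (136.00746154785156, 51.857627868652344), 7.390841007232666)
z med 150.73487161616856
block rect ((513.7410278320312, -280.13446044921875), (51.860591888427734, 156.71275329589844), 4.322236061096191) 44.48284906598026
plug 0.71 [214.3, 271.6] 58 [ 510.6 -231.4   72.9] ((510.06488037109375, -230.57583618164062), (17.632110595703125, 16.253925323486328))
plug 0.65 [215.0, 291.4] 67 [ 513.5 -280.8   73.3] ((513.3403930664062, -280.7882385253906), (17.941280364990234, 18.00458526611328))
plug 0.63 [212.6, 310.1] 77 [ 516.7 -331.5   73.1] ((517.19970703125, -329.82958984375), (15.847695350646973, 18.75539207458496))
2.3
```

```bash
python3 - <<'E'
from h import *
np.set_printoptions(precision=1,suppress=True)
x=np.array([.9917,.1288]);
for n,zc,off in(('top',153.5,(1.4,-.4)),('side',150.7,(-1.4,.4))):
    d=dict(np.load(n+'.npz')); g=cv2.cvtColor(d['img'],cv2.COLOR_RGB2GRAY).astype(np.float32)
    for s in(-42,0,42):
        p=np.array([570,-58])+x*s+off; u=proj(d,[*p,zc])
        k=6; r=7 if n=='side' else 5
        A=cv2.getRectSubPix(g,(2*r+1,2*r+1),(float(u[0]),float(u[1]))); B=cv2.resize(A,None,fx=k,fy=k,interpolation=cv2.INTER_CUBIC)
        t=(np.percentile(B,5)+np.median(B))/2; m=(B<t).astype(np.uint8)
        nn,L,st,c=cv2.connectedComponentsWithStats(m); i=1+np.argmax(st[1:,4])
        uv=u+(c[i]+.5)/k-.5-r; print(n,s,'pred',u,'found',uv,'size',st[i][2:]/np.array([k,k,k*k]),'world',at_z(d,uv,zc),'pred',p)
E
```

```text
top -42 pred [247.2 219.3] found [246.2 219.5] size [ 6.   6.5 30.8] world [529.1 -61.1 153.5] pred [529.7 -63.8]
top 0 pred [245.4 205. ] found [244.5 205.2] size [ 6.2  6.5 31.4] world [570.9 -55.8 153.5] pred [571.4 -58.4]
top 42 pred [243.6 190.9] found [242.9 191.1] size [ 6.2  6.2 29.1] world [612.4 -51.  153.5] pred [613.1 -53. ]
side -42 pred [222.8 189.4] found [223.7 195.8] size [15.   2.7 29. ] world [530.7 -87.4 150.7] pred [526.9 -63. ]
side 0 pred [240.5 187.6] found [241.3 194.1] size [15.   2.7 31.1] world [571.4 -82.  150.7] pred [568.6 -57.6]
side 42 pred [258.  185.9] found [258.8 192.3] size [15.   2.8 31.6] world [612.2 -76.7 150.7] pred [610.3 -52.2]
```

```bash
python3 -m handwheel '[{"dx":0,"fingers":0.1},{"roll":0.188}]' 60
```

```text
invalid input
```

```bash
python3 -m handwheel '[{"dx":0,"dy":0,"dz":0,"roll":0.188,"fingers":0.1},{"dx":0,"dy":0,"dz":0,"roll":0.1,"fingers":0.1}]' 60; cat > go.py <<'E'
import sys
from h import *
s=bot.state(); R=np.array(s['orientation'],float); p=np.array(s['ee_pos'],float)
t=np.array([float(v) for v in sys.argv[1:4]])
print('t',round(s['time_s'],2),'pos',p.round(1),'yaw',np.degrees(np.arctan2(R[1,0],R[0,0])).round(2),'zaxis',R[:,2].round(3),'F',np.round(s['contact_force'],1),'w',round(s['gripper_width'],1),'cm in tool',(R.T@(t-p)/10).round(3))
E
python3 go.py 511.5 -230.5 160
```

```text
time_s: 2.55
ee_pos: [255.9, -570.2, 253.3]
orientation: [[0.991, 0.13, 0.0], [0.13, -0.991, 0.0], [0.0, -0.0, -1.0]]
contact_force: [-0.3, -0.3, 0.1]
gripper_width: 51.5
t 2.55 pos [ 255.9 -570.2  253.3] yaw 7.48 zaxis [ 0.  0. -1.] F [-0.3 -0.3  0.1] w 51.5 cm in tool [ 29.763 -30.356   9.33 ]
```

```bash
python3 -m handwheel '[{"dx":3.72,"dy":-3.8,"dz":1.1,"roll":0,"fingers":0.1},{"dx":3.72,"dy":-3.8,"dz":1.1,"roll":0,"fingers":0.1},{"dx":3.72,"dy":-3.8,"dz":1.1,"roll":0,"fingers":0.1},{"dx":3.72,"dy":-3.8,"dz":1.1,"roll":0,"fingers":0.1},{"dx":3.72,"dy":-3.8,"dz":1.1,"roll":0,"fingers":0.1},{"dx":3.72,"dy":-3.8,"dz":1.1,"roll":0,"fingers":0.1},{"dx":3.72,"dy":-3.8,"dz":1.1,"roll":0,"fingers":0.1},{"dx":3.72,"dy":-3.76,"dz":1.1,"roll":0,"fingers":0.1},{"dx":0,"dy":0,"dz":0,"roll":0,"fingers":0.1}]' ; python3 go.py 511.5 -230.5 75
```

```text
time_s: 3.68
ee_pos: [511.1, -226.2, 164.3]
orientation: [[0.99, 0.139, -0.001], [0.139, -0.99, 0.002], [-0.001, -0.002, -1.0]]
contact_force: [-0.1, -1.0, 0.4]
gripper_width: 38.6
t 3.67 pos [ 511.1 -226.2  164.3] yaw 7.99 zaxis [-0.001  0.002 -1.   ] F [-0.1 -1.   0.4] w 38.6 cm in tool [-0.012  0.444  8.925]
```

```bash
python3 -m handwheel '[{"dx":0,"dy":0,"dz":3,"roll":0,"fingers":0.1},{"dx":0,"dy":0,"dz":3,"roll":0,"fingers":0.1},{"dx":0,"dy":0,"dz":0,"roll":0,"fingers":0.1}]' ; python3 - <<'E'
from h import *
np.set_printoptions(precision=1,suppress=True)
d=cam('side'); a=d['img'][200:340,150:310,::-1]; cv2.imwrite('pics/p2.png',cv2.resize(a,None,fx=4,fy=4,interpolation=2))
p=np.array(bot.state()['ee_pos']); print(p, 'tip px',proj(d,p-[0,0,20]),'plug top px',proj(d,[511.5,-230.5,75]))
E
```

```text
time_s: 4.05
ee_pos: [507.6, -229.2, 102.9]
orientation: [[0.991, 0.133, -0.005], [0.133, -0.991, 0.003], [-0.005, -0.003, -1.0]]
contact_force: [0.6, -0.4, -0.6]
gripper_width: 38.1
[ 509.  -230.   104.7] tip px [211.7 262. ] plug top px [213.3 265.2]
```

View pics/p2.png

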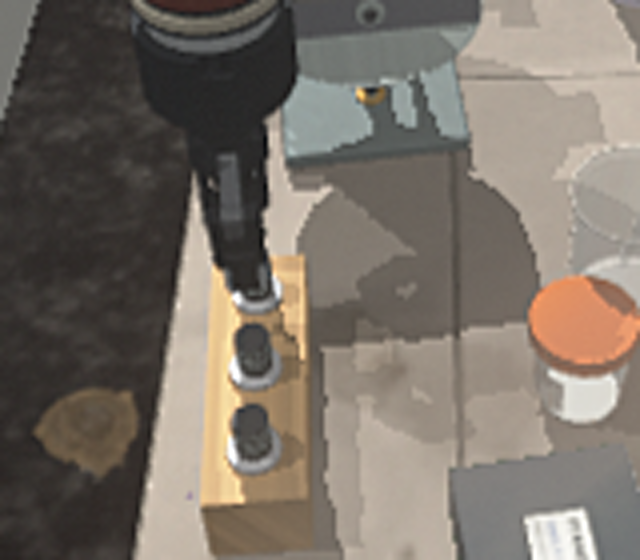

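```bash
python3 -m handwheel '[{"dx":0.25,"dy":0,"dz":0.9,"roll":0,"fingers":0.1},{"dx":0,"dy":0,"dz":1,"roll":0,"fingers":0.1},{"dx":0,"dy":0,"dz":1,"roll":0,"fingers":0.1},{"dx":0,"dy":0,"dz":0,"roll":0,"fingers":0.1},{"dx":0,"dy":0,"dz":0,"roll":0,"fingers":1},{"dx":0,"dy":0,"dz":0,"roll":0,"fingers":1},{"dx":0,"dy":0,"dz":0,"roll":0,"fingers":1},{"dx":0,"dy":0,"dz":0,"roll":0,"fingers":1}]' 60; python3 go.py 570 -56 230
```

```text
time_s: 5.1
ee_pos: [512.9, -229.2, 76.6]
orientation: [[0.991, 0.134, 0.001], [0.134, -0.991, -0.0], [0.0, 0.0, -1.0]]
contact_force: [1.2, 0.7, 0.7]
gripper_width: 17.0
t 5.1 pos [ 512.9 -229.2   76.6] yaw 7.7 zaxis [ 0.001 -0.    -1.   ] F [1.2 0.7 0.7] w 17.0 cm in tool [  7.99  -16.398 -15.341]
```

```bash
python3 -m handwheel '[{"dx":0,"dy":0,"dz":-2,"roll":0,"fingers":1},{"dx":0,"dy":0,"dz":-5,"roll":0,"fingers":1},{"dx":0,"dy":0,"dz":-5,"roll":0,"fingers":1},{"dx":0,"dy":0,"dz":-5,"roll":0,"fingers":1},{"dx":2,"dy":-4.1,"dz":0,"roll":0,"fingers":1},{"dx":2,"dy":-4.1,"dz":0,"roll":0,"fingers":1},{"dx":2,"dy":-4.1,"dz":0,"roll":0,"fingers":1},{"dx":2,"dy":-4.1,"dz":0,"roll":0,"fingers":1},{"dx":0,"dy":0,"dz":0,"roll":0,"fingers":1},{"dx":0,"dy":0,"dz":0,"roll":0,"fingers":1}]'; cat > look.py <<'E'
import sys
from h import *
np.set_printoptions(precision=1,suppress=True)
d=cam('side'); np.savez('side1.npz',**{k:d[k] for k in('img','range_z','R','t','K')})
s=bot.state(); p=np.array(s['ee_pos']); print(s['time_s'],p,'F',np.array(s['contact_force']))
u=proj(d,p-[0,0,45]); print('px of plug mid',u,'well1 px z150',proj(d,[570,-56,150]))
x,y=[int(v) for v in sys.argv[2:4]]
cv2.imwrite('pics/'+sys.argv[1],cv2.resize(d['img'][y:y+110,x:x+140,::-1],None,fx=5,fy=5,interpolation=2))
W=cloud(d)
for r in regions_of('plug0','side')[:4]: print('plug',r['confidence'],r['at'],r['pixels'].sum(),np.nanmedian(W[r['pixels']],0))
for r in pinpoint('plug0','side')[:4]: print('pin',r['confidence'],r['at'])
E
python3 look.py p3.png 170 110
```

```text
time_s: 6.35
ee_pos: [570.0, -56.2, 247.3]
orientation: [[0.991, 0.135, 0.001], [0.135, -0.991, -0.001], [0.001, 0.001, -1.0]]
contact_force: [-1.5, 0.5, -0.5]
gripper_width: 16.9
6.4 [569.8 -56.7 247. ] F [-0.1 -0.  -1.2]
px of plug mid [239.9 169.7] well1 px z150 [241.1 187.4]
plug 0.6 [238.1, 171.8] 113 [565.5 -64.  204.2]
plug 0.59 [213.9, 307.8] 168 [ 517.9 -335.3   60.7]
plug 0.58 [212.4, 290.6] 186 [ 515.4 -284.9   56.9]
pin 0.72 [211.7, 317.2]
pin 0.63 [213.4, 293.6]
pin 0.46 [238.6, 166.7]
```

View pics/p3.png

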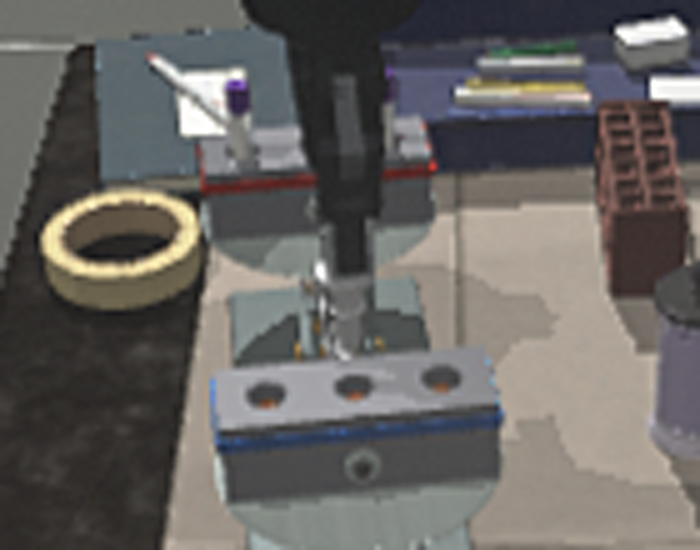

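```bash
python3 - <<'E'
from h import *
np.set_printoptions(precision=1,suppress=True)
d=dict(np.load('side1.npz')); W=cloud(d)
for z in(212,205,195,185,178,150): print(z,proj(d,[569.8,-56.7,z]))
m=(abs(W[...,0]-570)<25)&(abs(W[...,1]+62)<22)&(W[...,2]>166)&(W[...,2]<216)
for v in range(155,190):
    u=np.where(m[v])[0]
    if len(u): print(v,u.min(),u.max(),(u.min()+u.max())/2,W[v,u].mean(0))
g=cv2.cvtColor(d['img'],cv2.COLOR_RGB2GRAY)
print(g[168:192,228:256])
E
```

```text
212 [239.7 166.1]
205 [239.8 168.7]
195 [240.1 172.2]
185 [240.3 175.7]
178 [240.4 178.2]
150 [241.  187.6]
168 235 242 238.5 [569.3 -65.6 213.1]
169 236 242 239.0 [568.3 -63.8 209.1]
170 236 242 239.0 [568.1 -63.  205.7]
171 236 242 239.0 [567.9 -62.  202.3]
172 236 242 239.0 [567.8 -63.  200.1]
173 237 241 239.0 [567.8 -64.8 198.7]
174 237 241 239.0 [567.5 -61.9 193.8]
175 238 241 239.5 [568.5 -63.2 191.8]
176 237 241 239.0 [567.2 -61.8 188. ]
177 237 241 239.0 [567.1 -63.  186. ]
178 237 241 239.0 [567.  -63.2 183.3]
179 238 241 239.5 [568.  -63.1 180.3]
180 238 240 239.0 [566.5 -60.8 175.7]
[[135 139 115  91  96  92  93  74 100 106 105 104 102 104  92  70  77 135
  139 139 138 137 137 137 136 122 145 148]
 [137 138 120 119 115  92 144  72  87 101 105 104 104 106  98  73  74 133
  140 139 137 137 136 136 138 120 144 148]
 [139 140 136 130 134 101 200 101  90 101 103 105 105 103 112  79  64 136
  143 141 139 138 136 135 136 125 139 147]
 [142 138 143 132 129 105 200 108 137 113 104 108 106 112 120  83  67 121
  128 126 126 123 138 140 140 128 117 143]
 [128 121 145 110  74  67 158 
[... 1610 characters left out ...]
166 166 165 164 164 164 165 167 153  96  73  67  69  69  69  70 112 138
  140 140 141 141 141 142 142 146 112  74]
 [168 165 166 165 164 164 165 168 147  84  63  69  72  71  71  68  96 131
  142 140 141 141 141 139 142 144 145 109]
 [165 166 165 166 164 165 165 167 158 102  72  68  75  82  74  81 136 151
  149 148 147 148 148 142 140 141 144 148]
 [168 167 165 164 165 164 165 165 170 153 127 104 109 118 117 132 166 169
  166 165 166 166 166 153 148 141 141 141]
 [169 166 165 166 165 166 166 165 166 168 173 158 154 152 170 170 167 165
  164 164 166 166 167 167 170 154 152 152]
 [168 165 166 166 166 166 166 166 165 167 168 171 171 171 171 170 171 170
  170 169 162 162 157 157 158 159 155 155]]
```

```bash
python3 -m handwheel '[{"dx":0.1,"dy":-0.08,"dz":0.8,"roll":0,"fingers":1},{"dx":0,"dy":0,"dz":0.8,"roll":0,"fingers":1},{"dx":0,"dy":0,"dz":0.8,"roll":0,"fingers":1},{"dx":0,"dy":0,"dz":0.6,"roll":0,"fingers":1},{"dx":0,"dy":0,"dz":0,"roll":0,"fingers":1}]'; python3 look.py p4.png 170 110
```

```text
time_s: 7.12
ee_pos: [570.3, -54.9, 215.3]
orientation: [[0.991, 0.134, -0.002], [0.134, -0.991, 0.0], [-0.002, -0.001, -1.0]]
contact_force: [-0.5, -0.7, -1.0]
gripper_width: 16.7
7.175 [570.7 -54.9 215.9] F [ 0.1 -1.  -0.4]
px of plug mid [241.  180.1] well1 px z150 [241.1 187.4]
plug 0.61 [239.8, 184.2] 78 [566.5 -63.  170.5]
plug 0.43 [212.2, 309.0] 164 [ 517.8 -335.4   61.6]
pin 0.58 [242.8, 174.9]
pin 0.5 [211.5, 294.4]
pin 0.47 [214.2, 310.9]
```

View pics/p4.png

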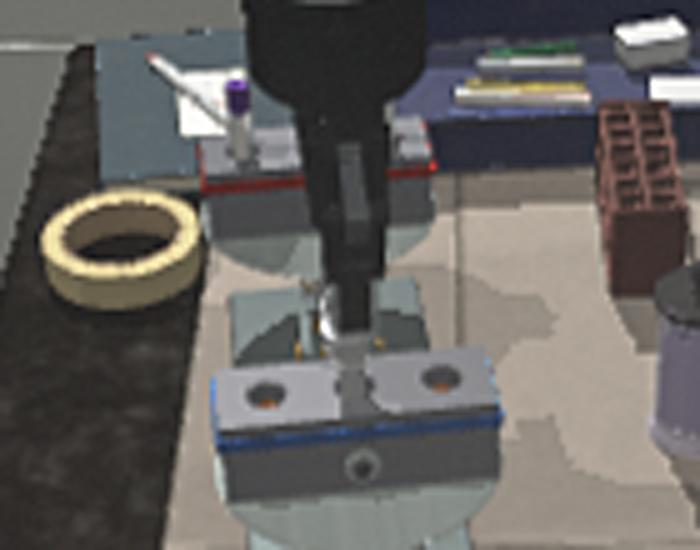

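```bash
python3 -m handwheel '[{"dx":0,"dy":0,"dz":0.5,"roll":0,"fingers":1},{"dx":0,"dy":0,"dz":0.5,"roll":0,"fingers":1},{"dx":0,"dy":0,"dz":0.5,"roll":0,"fingers":1},{"dx":0,"dy":0,"dz":0,"roll":0,"fingers":1}]'; python3 -m handwheel '[{"dx":0,"dy":0,"dz":0.4,"roll":0,"fingers":1},{"dx":0,"dy":0,"dz":0.4,"roll":0,"fingers":1},{"dx":0,"dy":0,"dz":0,"roll":0,"fingers":1}]'; python3 look.py p5.png 170 110
```

```text
time_s: 7.78
ee_pos: [570.3, -54.9, 200.4]
orientation: [[0.991, 0.134, -0.002], [0.134, -0.991, 0.0], [-0.002, -0.001, -1.0]]
contact_force: [0.4, 0.2, 0.3]
gripper_width: 16.9
time_s: 8.15
ee_pos: [570.5, -54.9, 192.7]
orientation: [[0.991, 0.134, -0.001], [0.134, -0.991, 0.0], [-0.001, -0.0, -1.0]]
contact_force: [-0.7, -0.8, -1.5]
gripper_width: 16.9
8.2 [570.7 -55.  193. ] F [ 0.1 -0.2 -1.3]
px of plug mid [241.4 187.8] well1 px z150 [241.1 187.4]
plug 0.7 [213.7, 309.5] 180 [ 517.9 -335.1   60.7]
plug 0.52 [211.4, 292.0] 191 [ 513.9 -284.5   58.2]
pin 0.6 [212.9, 293.6]
pin 0.54 [240.6, 181.5]
pin 0.45 [212.6, 312.3]
```

View pics/p5.png

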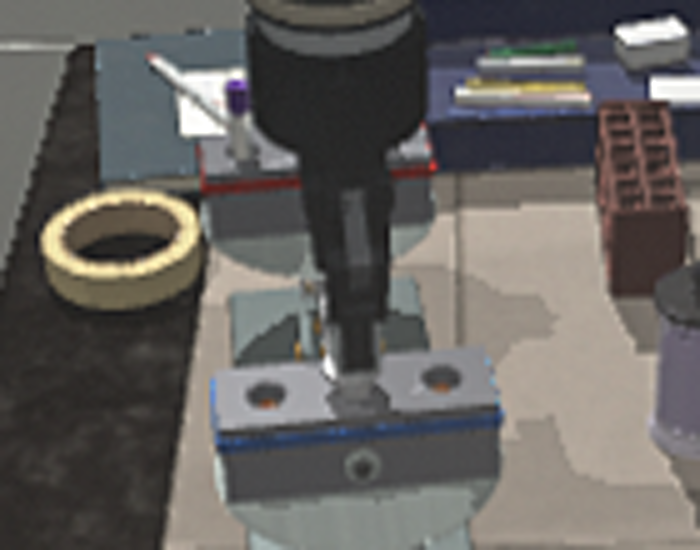

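```bash
python3 -m handwheel '[{"dx":0,"dy":0,"dz":0.5,"roll":0,"fingers":1},{"dx":0,"dy":0,"dz":0.5,"roll":0,"fingers":1},{"dx":0,"dy":0,"dz":0.5,"roll":0,"fingers":1},{"dx":0,"dy":0,"dz":0.3,"roll":0,"fingers":1},{"dx":0,"dy":0,"dz":0,"roll":0,"fingers":1}]' 80; python3 -m handwheel '[{"dx":0,"dy":0,"dz":0.1,"roll":0,"fingers":1},{"dx":0,"dy":0,"dz":0.1,"roll":0,"fingers":1},{"dx":0,"dy":0,"dz":0,"roll":0,"fingers":1}]'
```

```text
time_s: 8.93
ee_pos: [571.1, -55.5, 175.1]
orientation: [[0.991, 0.134, 0.0], [0.134, -0.991, -0.001], [0.0, 0.001, -1.0]]
contact_force: [1.3, -3.9, 0.2]
gripper_width: 16.4
time_s: 9.3
ee_pos: [571.1, -55.3, 173.4]
orientation: [[0.991, 0.134, 0.001], [0.134, -0.991, -0.001], [0.001, 0.001, -1.0]]
contact_force: [1.2, -3.9, 0.4]
gripper_width: 16.1
```

```bash
python3 -m handwheel '[{"dx":0,"dy":0,"dz":0.1,"roll":0,"fingers":1},{"dx":0,"dy":0,"dz":0.1,"roll":0,"fingers":1},{"dx":0,"dy":0,"dz":0.05,"roll":0,"fingers":1}]';  python3 -m handwheel '[{"dx":0,"dy":0,"dz":0.1,"roll":0,"fingers":1},{"dx":0,"dy":0,"dz":0.1,"roll":0,"fingers":1},{"dx":0,"dy":0,"dz":0,"roll":0,"fingers":1}]'
```

```text
time_s: 9.68
ee_pos: [571.0, -55.2, 170.8]
orientation: [[0.991, 0.134, 0.0], [0.134, -0.991, -0.0], [0.0, 0.0, -1.0]]
contact_force: [0.8, -4.4, -0.5]
gripper_width: 16.6
time_s: 10.05
ee_pos: [570.9, -55.1, 168.7]
orientation: [[0.991, 0.134, 0.0], [0.134, -0.991, -0.0], [0.0, 0.0, -1.0]]
contact_force: [1.8, -4.8, 0.5]
gripper_width: 16.0
```

```bash
python3 -m handwheel '[{"dx":0,"dy":0,"dz":0.1,"roll":0,"fingers":1},{"dx":0,"dy":0,"dz":0.1,"roll":0,"fingers":1},{"dx":0,"dy":0,"dz":0.05,"roll":0,"fingers":1}]'; python3 look.py p6.png 170 110
```

```text
time_s: 10.42
ee_pos: [570.9, -55.0, 166.2]
orientation: [[0.991, 0.134, 0.0], [0.134, -0.991, 0.0], [0.0, -0.0, -1.0]]
contact_force: [2.4, -4.2, 1.0]
gripper_width: 16.0
10.475 [570.9 -54.9 166.2] F [ 1.4 -5.   0.3]
px of plug mid [242.  196.5] well1 px z150 [241.1 187.4]
plug 0.74 [213.6, 309.5] 188 [ 518.2 -335.1   59.4]
plug 0.67 [212.3, 289.4] 173 [ 515.3 -284.8   60.3]
plug 0.49 [296.0, 287.2] 772 [ 685.7 -277.4   61.7]
pin 0.54 [212.8, 294.4]
pin 0.42 [239.6, 193.0]
```

View pics/p6.png

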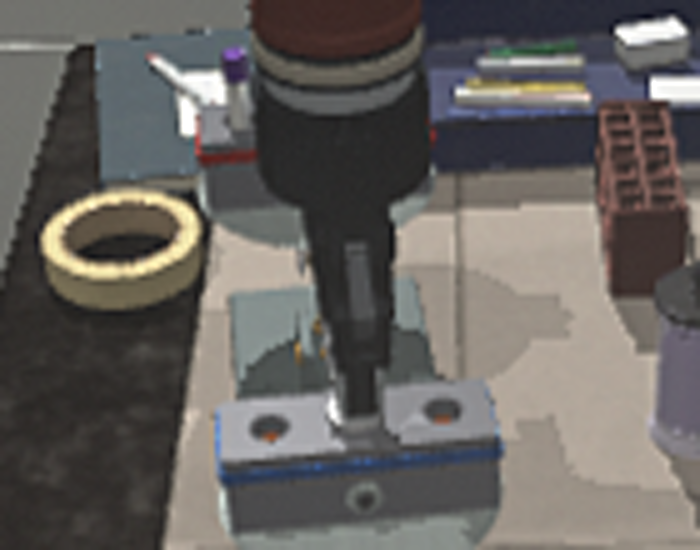

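```bash
python3 -m handwheel '[{"dx":0,"dy":0,"dz":0.1,"roll":0,"fingers":1},{"dx":0,"dy":0,"dz":0.1,"roll":0,"fingers":1},{"dx":0,"dy":0,"dz":0.05,"roll":0,"fingers":1}]'; python3 -c "
from workcell import bot;print(bot.state()['contact_force'])"
```

```text
time_s: 10.95
ee_pos: [570.8, -54.8, 163.7]
orientation: [[0.991, 0.134, -0.0], [0.134, -0.991, 0.0], [0.0, -0.0, -1.0]]
contact_force: [3.0, -3.7, 0.2]
gripper_width: 16.0
[ 3.0262925  -3.68723876  0.24329912]
```

```bash
python3 -m handwheel '[{"dx":0,"dy":0,"dz":0.1,"roll":0,"fingers":1},{"dx":0,"dy":0,"dz":0.1,"roll":0,"fingers":1},{"dx":0,"dy":0,"dz":0,"roll":0,"fingers":1}]'
```

```text
time_s: 11.32
ee_pos: [570.4, -54.5, 161.4]
orientation: [[0.991, 0.134, -0.001], [0.134, -0.991, 0.001], [-0.001, -0.001, -1.0]]
contact_force: [1.1, -2.6, 1.4]
gripper_width: 16.4
```

```bash
python3 -m handwheel '[{"dx":0,"dy":0,"dz":0.1,"roll":0,"fingers":1},{"dx":0,"dy":0,"dz":0.1,"roll":0,"fingers":1},{"dx":0,"dy":0,"dz":0,"roll":0,"fingers":1}]'
```

```text
time_s: 11.7
ee_pos: [570.5, -54.6, 160.3]
orientation: [[0.991, 0.134, -0.001], [0.134, -0.991, 0.001], [-0.001, -0.001, -1.0]]
contact_force: [-1.8, -0.1, 5.7]
gripper_width: 16.0
```

```bash
python3 -m handwheel '[{"dx":0,"dy":0,"dz":0.05,"roll":0,"fingers":1},{"dx":0,"dy":0,"dz":0.05,"roll":0,"fingers":1},{"dx":0,"dy":0,"dz":0,"roll":0,"fingers":1}]';python3 -c "
from h import *
d=cam('side'); cv2.imwrite('pics/p7.png',cv2.resize(d['img'][170:225,205:275,::-1],None,fx=8,fy=8,interpolation=2))"
```

```text
time_s: 12.08
ee_pos: [570.5, -54.5, 160.0]
orientation: [[0.991, 0.134, -0.001], [0.134, -0.991, 0.001], [-0.001, -0.001, -1.0]]
contact_force: [-3.5, -0.2, 8.3]
gripper_width: 16.4
```

View pics/p7.png

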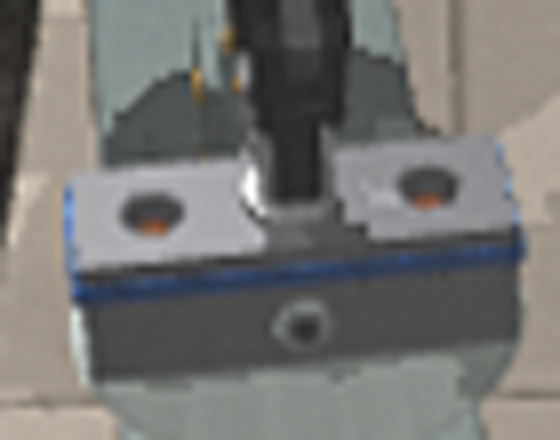

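```bash
python3 -m handwheel '[{"dx":0,"dy":0,"dz":0.05,"roll":0,"fingers":1},{"dx":0,"dy":0,"dz":0.05,"roll":0,"fingers":1},{"dx":0,"dy":0,"dz":0,"roll":0,"fingers":1}]'
```

```text
time_s: 12.5
ee_pos: [570.6, -54.5, 159.7]
orientation: [[0.991, 0.134, -0.001], [0.134, -0.991, 0.001], [-0.001, -0.001, -1.0]]
contact_force: [-4.7, 0.3, 10.2]
gripper_width: 16.4
```

```bash
python3 -m handwheel '[{"dx":-0.1,"dy":0,"dz":0,"roll":0,"fingers":1},{"dx":0,"dy":0,"dz":0,"roll":0,"fingers":1}]';python3 -m handwheel '[{"dx":-0.05,"dy":0,"dz":0.05,"roll":0,"fingers":1},{"dx":0,"dy":0,"dz":0,"roll":0,"fingers":1}]'
```

```text
time_s: 12.75
ee_pos: [570.5, -54.5, 159.9]
orientation: [[0.991, 0.134, 0.001], [0.134, -0.991, 0.001], [0.001, -0.001, -1.0]]
contact_force: [-2.2, -0.6, 9.6]
gripper_width: 16.8
time_s: 13.0
ee_pos: [570.4, -54.6, 159.7]
orientation: [[0.991, 0.134, 0.002], [0.134, -0.991, 0.001], [0.002, -0.001, -1.0]]
contact_force: [-2.4, 0.6, 10.5]
gripper_width: 16.3
```

```bash
python3 -m handwheel '[{"dx":0,"dy":0,"dz":0.05,"roll":0,"fingers":1},{"dx":0,"dy":0,"dz":0,"roll":0,"fingers":1}]';python3 -m handwheel '[{"dx":0,"dy":0,"dz":0.05,"roll":0,"fingers":1},{"dx":0,"dy":0,"dz":0,"roll":0,"fingers":1}]'
```

```text
time_s: 13.25
ee_pos: [570.4, -54.5, 159.6]
orientation: [[0.991, 0.134, 0.002], [0.134, -0.991, 0.001], [0.002, -0.001, -1.0]]
contact_force: [-2.7, 0.5, 11.4]
gripper_width: 16.5
time_s: 13.5
ee_pos: [570.5, -54.5, 159.4]
orientation: [[0.991, 0.134, 0.002], [0.134, -0.991, 0.001], [0.002, -0.001, -1.0]]
contact_force: [-3.6, 1.7, 12.2]
gripper_width: 16.3
```

```bash
python3 -m handwheel '[{"dx":-0.12,"dy":-0.06,"dz":0,"roll":0,"fingers":1},{"dx":0,"dy":0,"dz":0,"roll":0,"fingers":1}]';python3 -m handwheel '[{"dx":0,"dy":0,"dz":0.05,"roll":0,"fingers":1},{"dx":0,"dy":0,"dz":0,"roll":0,"fingers":1}]'
```

```text
time_s: 13.75
ee_pos: [570.3, -54.5, 159.6]
orientation: [[0.991, 0.134, 0.005], [0.134, -0.991, 0.0], [0.005, 0.0, -1.0]]
contact_force: [-0.0, 0.8, 10.9]
gripper_width: 16.4
time_s: 14.0
ee_pos: [570.3, -54.5, 159.4]
orientation: [[0.991, 0.134, 0.005], [0.134, -0.991, 0.0], [0.005, 0.0, -1.0]]
contact_force: [-1.0, 0.0, 13.1]
gripper_width: 16.2
```

```bash
python3 -m handwheel '[{"dx":0,"dy":0,"dz":0.05,"roll":0,"fingers":1},{"dx":0,"dy":0,"dz":0,"roll":0,"fingers":1}]';python3 -m handwheel '[{"dx":0,"dy":0,"dz":0.03,"roll":0,"fingers":1},{"dx":0,"dy":0,"dz":0,"roll":0,"fingers":1}]'; python3 -c "
from workcell import bot;s=bot.state();print(s['wrist_torque'],s['contact_force'],s['qpos'])
from h import *
d=cam('side'); cv2.imwrite('pics/p8.png',cv2.resize(d['img'][170:225,205:275,::-1],None,fx=8,fy=8,interpolation=2))"
```

```text
time_s: 14.25
ee_pos: [570.3, -54.5, 159.3]
orientation: [[0.991, 0.134, 0.005], [0.134, -0.991, 0.0], [0.005, 0.0, -1.0]]
contact_force: [-2.3, 0.5, 14.2]
gripper_width: 15.9
time_s: 14.5
ee_pos: [570.4, -54.4, 159.2]
orientation: [[0.991, 0.134, 0.005], [0.134, -0.991, 0.0], [0.005, 0.0, -1.0]]
contact_force: [-2.8, 0.8, 14.7]
gripper_width: 15.7
[0.02317937 0.49932113 0.0174008 ] [-2.84508939  0.75804763 14.69146854] [-1.25135492e+01  1.16497772e+01  1.04134432e+02  9.64878647e-02
  6.39391489e+01  6.97510760e+01]
```

View pics/p8.png

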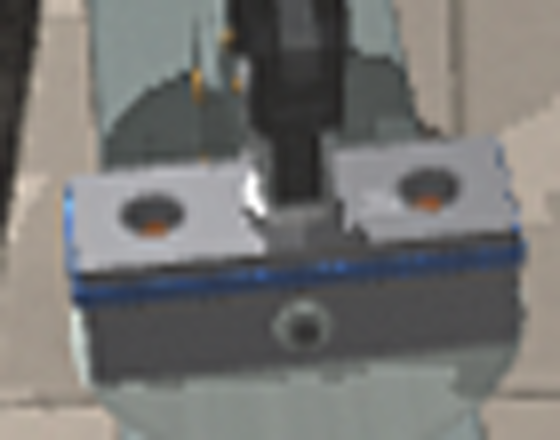

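```bash
python3 - <<'E'
from h import *
np.set_printoptions(precision=1,suppress=True)
def samp(d,p,r=3):
    W=cloud(d); m=(abs(W[...,0]-p[0])<r)&(abs(W[...,1]-p[1])<12)&(W[...,2]>100)&(W[...,2]<175); Q=W[m]; return Q
for n in('side','top'):
    d=cam(n); W=cloud(d)
    for s in(-62,-52,-22,22,62):
        c=np.array([569.8,-56])+np.array([.991,.13])*s
        m=(np.hypot(W[...,0]-c[0],W[...,1]-c[1])<7)&(W[...,2]>100); print(n,s,m.sum(),np.median(W[m][:,2]) if m.any() else '')
    if n=='side':
        z=W[170:205,236:250]; 
        for v in range(186,204): print(v,W[v,236:248,2].round(0), W[v,241,1].round(0), d['img'][v,236:248].mean(1).round(0))
E
```

```text
side -62 17 126.931685282825
side -52 12 125.7161105060418
side -22 22 127.28065872968546
side 22 45 463.7233497558189
side 62 13 126.61139717005393
186 [150. 186. 187. 184. 185. 184. 185. 183. 184. 166. 182.  19.] -94.0 [85. 57. 46. 43. 44. 45. 45. 46. 50. 69. 77. 68.]
187 [152. 181. 163. 168. 168. 166. 166. 168. 168. 160.  20.  20.] -74.0 [ 96.  84.  67.  46.  43.  47.  46.  44.  40.  96. 106.  84.]
188 [142. 161. 159. 166. 165. 164. 163. 163. 165. 159.  45.  20.] -76.0 [103. 100.  89.  52.  46.  48.  46.  46.  39.  93. 107. 107.]
189 [ 46. 157. 157. 163. 163. 163. 163. 163. 162. 156. 155. 126.] -79.0 [130. 101.  91.  52.  44.  46.  45.  45.  39.  91. 122. 152.]
190 [127. 153. 157. 161. 159. 160. 158. 159. 158. 155. 153. 126.] -78.0 [134.  92.  99.  58.  43.  47.  47.  45.  40.  86. 120. 148.]
191 [127. 152. 152. 157. 157. 155. 157. 155. 155. 148. 149. 126.] -76.0 [192. 111.  95.  58.  43.  46.  46.  45.  39.  75. 114. 147.]
192 [131. 149. 148. 155. 154. 153. 149. 153. 152. 146. 145. 127.] -77.0 [255. 158.  95.  55.  42.  45.  48.  47.  40.  77. 104. 146.]
193 [133. 145. 146. 150. 
[... 848 characters left out ...]
.0 [179. 140. 104. 101. 102. 103. 106.  85.  83.  84.  84.  84.]
200 [129. 127. 127. 127. 127. 129. 127. 126. 127. 128. 128. 127.] -77.0 [180. 188. 119. 100. 101. 101. 103.  87.  83.  83.  83.  82.]
201 [127. 127. 127. 127. 126. 127. 126. 127. 126. 124. 125. 125.] -79.0 [159. 166. 105.  89.  85.  85.  86.  81.  81.  76.  74.  75.]
202 [126. 125. 125. 124. 124. 121. 124. 125. 125. 123. 123. 122.] -76.0 [61. 63. 69. 72. 72. 75. 75. 76. 80. 85. 80. 89.]
203 [123. 122. 122. 121. 119. 119.  nan 121. 118. 119. 119. 118.] -77.0 [75. 86. 79. 75. 72. 71. 70. 74. 80. 92. 81. 99.]
top -62 16 127.9685181208149
top -52 16 129.5349159066501
top -22 39 472.1227054030876
top 22 26 474.5305993377915
top 62 0
```

```bash
python3 -m handwheel '[{"dx":0,"dy":0,"dz":-0.2,"roll":0,"fingers":1},{"dx":0,"dy":0,"dz":-0.2,"roll":0,"fingers":1},{"dx":0,"dy":0,"dz":0,"roll":0,"fingers":1}]';python3 -m handwheel '[{"dx":0,"dy":0,"dz":-0.3,"roll":0,"fingers":1},{"dx":0,"dy":0,"dz":-0.3,"roll":0,"fingers":1},{"dx":0,"dy":0,"dz":-0.3,"roll":0,"fingers":1},{"dx":0,"dy":0,"dz":-0.3,"roll":0,"fingers":1},{"dx":0,"dy":0,"dz":0,"roll":0,"fingers":1},{"dx":0,"dy":0,"dz":0,"roll":0,"fingers":1}]'; python3 - <<'E'
from h import *
for n in('side','top'):
    d=cam(n); W=cloud(d)
    for s in(-62,-52,-22,62):
        c=np.array([569.8,-56])+np.array([.991,.13])*s
        m=(np.hypot(W[...,0]-c[0],W[...,1]-c[1])<7)&(W[...,2]>100)&(W[...,2]<170); print(n,s,m.sum(),np.median(W[m][:,2]) if m.any() else '')
    if n=='side': cv2.imwrite('pics/p9.png',cv2.resize(d['img'][165:220,205:275,::-1],None,fx=8,fy=8,interpolation=2))
E
```

```text
time_s: 15.02
ee_pos: [569.9, -54.6, 160.4]
orientation: [[0.991, 0.134, 0.005], [0.134, -0.991, 0.0], [0.005, 0.0, -1.0]]
contact_force: [3.3, 0.6, 5.1]
gripper_width: 15.8
time_s: 15.78
ee_pos: [569.3, -55.2, 170.9]
orientation: [[0.991, 0.134, 0.003], [0.134, -0.991, -0.001], [0.003, 0.001, -1.0]]
contact_force: [5.3, -2.3, 1.2]
gripper_width: 16.0
side -62 18 138.6686711357702
side -52 15 137.51010309332557
side -22 18 138.29079039526863
side 62 10 138.04894529618983
top -62 17 139.18542127230396
top -52 15 140.415261476358
top -22 4 140.14453397410153
top 62 0
```

View pics/p9.png

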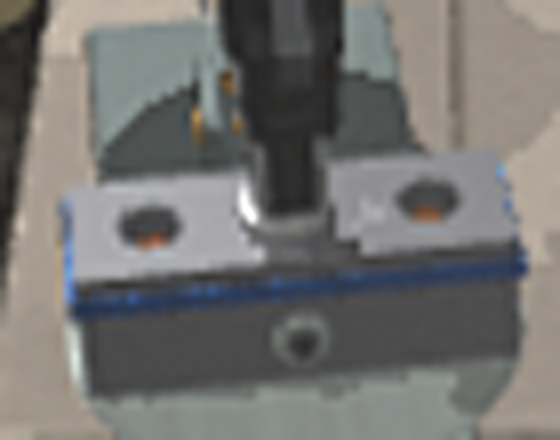

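```bash
python3 -m handwheel '[{"dx":0.15,"dy":0,"dz":-0.1,"roll":0,"fingers":1},{"dx":0,"dy":0,"dz":0,"roll":0,"fingers":0.3},{"dx":0,"dy":0,"dz":0,"roll":0,"fingers":0.1},{"dx":0,"dy":0,"dz":0,"roll":0,"fingers":0.1},{"dx":0,"dy":0,"dz":-2,"roll":0,"fingers":0.1},{"dx":0,"dy":0,"dz":-4,"roll":0,"fingers":0.1},{"dx":0,"dy":0,"dz":-4,"roll":0,"fingers":0.1},{"dx":-2,"dy":5,"dz":0,"roll":0,"fingers":0.1},{"dx":-3,"dy":5,"dz":0,"roll":0,"fingers":0.1},{"dx":-3,"dy":5,"dz":0,"roll":0,"fingers":0.1},{"dx":-3,"dy":4,"dz":0,"roll":0,"fingers":0.1},{"dx":0,"dy":0,"dz":0,"roll":0,"fingers":0.1}]'; python3 - <<'E'
from h import *
np.set_printoptions(precision=1,suppress=True)
D={}
for n in('side','top'):
    d=cam(n); W=cloud(d); D[n]=d
    for s in(-62,-22,0,62):
        c=np.array([569.8,-56])+np.array([.991,.13])*s
        m=(np.hypot(W[...,0]-c[0],W[...,1]-c[1])<8)&(W[...,2]>100)&(W[...,2]<190); Q=W[m][:,2]; print(n,s,m.sum(),np.median(Q) if m.any() else '', np.percentile(Q,90) if m.any() else '')
    for r in pinpoint('pointer_tip',n)[:1]: print(r, ray(d,r['at']))
    np.savez(n+'2.npz',**{k:d[k] for k in('img','range_z','R','t','K')})
a=cv2.resize(D['side']['img'][120:220,195:285,::-1],None,fx=4.4,fy=4.4,interpolation=2)
b=cv2.resize(D['top']['img'][180:235,180:260,::-1],None,fx=4.4,fy=4.4,interpolation=2)
c=np.zeros((440,800,3),np.uint8); c[:a.shape[0],:a.shape[1]]=a; c[:b.shape[0],400:400+b.shape[1]]=b; cv2.imwrite('pics/p10.png',c)
E
```

```text
time_s: 17.38
ee_pos: [484.8, -260.5, 273.8]
orientation: [[0.992, 0.129, 0.001], [0.129, -0.992, -0.002], [0.001, 0.002, -1.0]]
contact_force: [1.1, -0.1, -0.9]
gripper_width: 38.2
side -62 23 143.74658912145821 144.7209010751172
side -22 24 143.77023615750437 145.63178786520527
side 0 33 171.20684737610503 173.3983880250292
side 62 15 143.3681782192369 144.79205023571558
{'at': [239.7, 143.0], 'confidence': 0.6} (array([ 617. , -779.3,  711.6]), array([-0.1,  0.9, -0.5]))
top -62 20 144.64393873956809 150.15887374368938
top -22 24 145.85185119601277 148.93596275039312
top 0 26 174.01726163598212 177.29598553583224
top 62 20 144.83652224788406 147.95933803988012
{'at': [199.9, 207.9], 'confidence': 0.58} (array([ 434.9,  -54.2, 1451. ]), array([ 0.1,  0.1, -1. ]))
```

View pics/p10.png

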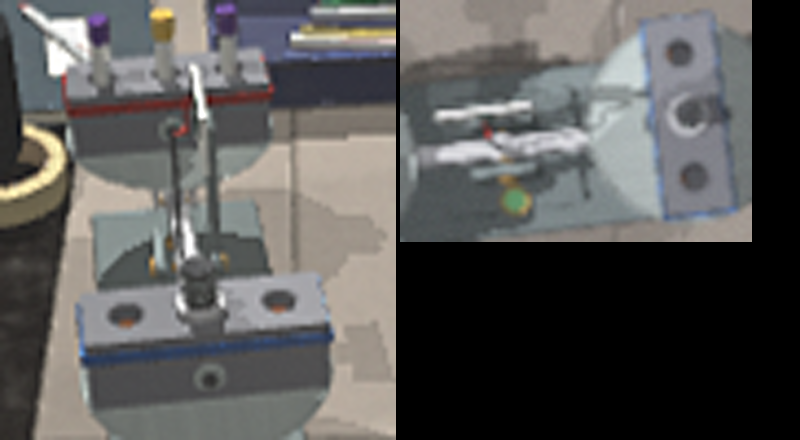

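```bash
python3 - <<'E'
from h import *
np.set_printoptions(precision=2,suppress=True)
for n in('side','top'):
    d=cam(n); W=cloud(d)
    def ztop(c,r=6):
        m=(np.hypot(W[...,0]-c[0],W[...,1]-c[1])<r)&(W[...,2]>c[2]-6)&(W[...,2]<c[2]+8); return np.median(W[m][:,2]),m.sum(),np.median(W[m],0)[:2]
    base=[ztop([569.8+.991*s,-56+.13*s,144],7)[0] for s in(-62,-22,22,62)]
    print(n,'carrier',np.array(base),'plug',ztop([569.8,-56,173]))
    bb=[ztop([515-.07*s,-280.5+s,46],7)[0] for s in(-72,-25,25,50,72)]
    print('block',np.array(bb),'plugs',ztop([513.5,-281,75]),ztop([517,-330.5,75]))
print(bot.state()['time_s'],bot.state()['contact_force'])
E
```

```text
side carrier [143.61 143.76 143.03 142.77] plug (np.float64(172.4692457939518), np.int64(14), array([569.74, -56.06]))
block [44.59 44.95 44.75   nan 44.21] plugs (np.float64(73.61613922828519), np.int64(22), array([ 513.2 , -280.98])) (np.float64(73.96688727761276), np.int64(25), array([ 517.1 , -330.93]))
top carrier [145.21 145.52 145.   147.  ] plug (np.float64(174.51463710974838), np.int64(14), array([569.38, -55.83]))
block [  nan   nan 48.24   nan 46.72] plugs (np.float64(nan), np.int64(0), array([nan, nan])) (np.float64(nan), np.int64(0), array([nan, nan]))
17.675 [ 0.76 -0.49 -0.34]
  return _methods._mean(a, axis=axis, dtype=dtype,
  ret = ret.dtype.type(ret / rcount)
  ret = um.true_divide(
```

```bash
python3 -m handwheel '[{"dx":0,"dy":0,"dz":-1,"roll":0,"fingers":0.1},{"dx":0,"dy":0,"dz":0,"roll":0,"fingers":0.1},{"dx":0,"dy":0,"dz":0,"roll":0,"fingers":0.1},{"dx":0,"dy":0,"dz":0,"roll":0,"fingers":0.1},{"dx":0,"dy":0,"dz":0,"roll":0,"fingers":0.1},{"dx":0,"dy":0,"dz":0,"roll":0,"fingers":0.1}]' && python3 - <<'E'
from h import *
d=cam('side'); W=cloud(d)
for s in(-62,-22,22,62):
    m=(np.hypot(W[...,0]-569.8-.991*s,W[...,1]+56-.13*s)<7)&(abs(W[...,2]-144)<10); print(np.median(W[m][:,2]))
ticket.sign_off()
E
```

```text
time_s: 18.42
ee_pos: [485.9, -257.6, 281.8]
orientation: [[0.991, 0.134, -0.0], [0.134, -0.991, 0.0], [-0.0, -0.0, -1.0]]
contact_force: [-0.6, -0.1, 0.0]
gripper_width: 38.3
143.98093720751103
143.84098707332066
143.9490578965885
143.4586862195767
the job is handed in; nothing more can be done
```

One plug balanced the beam. I took it from the block's hole nearest the balance, pressed it into the middle well of the right carrier, released it and backed off. I handed the job in at about 18.4 s.

**Plug seating:** By the side camera, the plug's top stands 29.2 mm above the carrier, against 29 mm nominal and 29.1 mm for the plugs hanging in the block. So it is fully home.

**Balance:** The carrier's top is steady at about 144 mm, which means the beam is level to within about 0.01 rad. I worked this out from the carrier's height and did not measure the pointer against the green band.

**Pressing force:** The highest reading at the wrist was 14.7 N, below the 20 N limit. I did not see the click in the force readings. I kept pressing because I thought the ridge was still stuck, but it had probably clicked home just before.

**Other things on the bench:** The two spare plugs looked undisturbed in the block from the side camera, and the gripper was clear of everything at hand-in. In the last check the top camera gave no reading on the spare plugs. It read heights 1 to 2 mm above the side camera, which is about the calibration error. I did not re-measure the stain jar and specimen cup at the end, but the arm did not go near them.

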